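Turn the two-part terminal box over in its stand and set its push rivets

ROBOT

A 6-joint arm with a two-finger parallel gripper is mounted at the origin on the work surface; the furniture and walls round the work are solid. World frame = base frame: x ahead of the robot, y to its left, z up, the work surface at z = 0. Lengths are in m, angles in rad, forces in N, time in s.
With the tool pointing down it reaches from about 0.35 to 0.975 m from the base axis. Payload 17.4 kg.
Tool frame: the origin (TCP) lies midway between the tips of the shut fingers; the grasp point (between the pads) lies 19 mm behind it; z points along the fingers, y is the line along which they close (so a half turn about z gives the same grasp; the last joint's range is limited). The gripper opens to 85 mm and grips with 20 to 120 N. Pads are 22 mm wide; open, the fingers measure 114 mm over their backs; the gripper's body (76 mm by 85 mm) begins 54 mm behind the grasp point. The pads swing forward as they close: fully open they stand 13 mm farther back than shut.
Start: joints at [-1.226, 0.116, 1.442, -0, 1.584, -0.038], TCP at [0.252, -0.626, 0.231] pointing down, gripper open.
Joint ranges: [-2.83, 2.83], [-0.83, 2.19], [0.07, 2.5], [-1.14, 4.28], [0.01, 3], [-2.97, 2.97]. Speed limits (rad/s): [1.89, 1.89, 2.22, 3.14, 3.14, 3.14].

INTERFACE

Orientations are given as a unit quaternion [x, y, z, w].
In Python, from bench import env gives the robot as it stands. The module is installed in compiled form; this text tells all that it offers.
- The arm moves only by the shell command python3 -m crank 'ROWS' [FORCE]. ROWS is JSON, a list of rows, each an object of numbers: "tx", "ty", "tz": the shift along the world's x, y, z in m; "wx", "wy", "wz": the turn, a rotation vector about the world's x, y, z in degrees; "hand": the opening, from 0 (shut) to 1 (fully open). In form: [{"tx": .., "ty": .., "tz": .., "wx": .., "wy": .., "wz": .., "hand": ..}, ...]. A call has 1 to 8 rows; each row shifts and turns the commanded pose from where the row before left it; what a row does not reach is not made up. A row lasts 1/12 s, in which the tool goes at most 41.7 mm and 7.16 degrees, less where a joint would pass 70% of its speed; a pose out of reach is approached as far as the arm can. A call is refused whole if a number of a shift passes 0.0417 or a number of a turn 7.16, either way. A call with a gripper value outside its range is refused whole. The fingers move at their own pace and stop on an object; FORCE is the grip in N (left out, the last holds). Time passes only in rows, so rows that do not move let the fingers close. It gives the time, the measured TCP pose, the force, the opening and the grip force at its end, in the units of the state.
- env.state(): the state, without advancing time (a new reading comes with each control period).
- env.snapshot(name): name is "scene" or "top" or "wrist"; returns (picture, depth): 480x640x3 uint8, red, green, blue; 480x640 float32, m along the optical axis (not along the pixel's ray), 0 where there is no reading.
- env.calibration(name): a dict with "mtx" (3x3 intrinsics, pixels), "rvec" (rotation vector, rad) and "tvec" (3), from world to camera coordinates, as OpenCV has them; the wrist camera has in their place "T_tool_cam" (4x4, takes a point from camera to tool coordinates, whose origin is the TCP and whose axes are the flange's). Camera axes: x right, y down, z forward; pixel columns grow to the right and rows downward; lengths in m; the calibration is good to about 2 mm. A picture is of the moment at which its call begins: read the wrist's pose just before it. calibration takes no time and is no camera call.
- env.job_done(): hands the job in; it is judged then, once.
The state is a dict: "time_s": time; "qpos": joint angles; "qd": joint speeds; "joint_efforts": joint torques, N m; "ee_pos": TCP position; "ee_rot": TCP orientation; "force": force on the tool from outside, world axes, zero at the start; "torque": the same for the moment, N m; "opening": opening from 0.0 (shut) to 1.0 (fully open); "gripper_force": force on a finger pad.
Only numpy, scipy, OpenCV 4.12 (cv2) and the standard library are available. Lean on these libraries where they do the work, as an engineer would, in place of code of your own. Each camera call takes 0.05 s, during which the arm holds its last target. There are 200 camera calls.

TASK

The grey terminal box leaning in the bench stand is two loose halves, with its two push rivets in the back, which now faces down into the stand. Pinch cover and back together, turn the box over without letting the halves part, and set it back squarely in the stand with the rivets facing out; let go, then press both rivet pins fully home so the box is locked. Leave the things lying round it alone.

Things in the scene. Friction and masses are not known exactly. Their poses are not given: they have to be found in the camera images.
- stand: Fixed dark steel stand, 125 x 150 mm foot plate 5 mm thick, 110 mm high; origin under the plate's centre, z up. Two L-shaped flat-bar seats, 12 mm wide, centred at y = +61 and -61 mm, open between them. Each has a back rising 48 degrees from level (up the slope = (0.669, 0, 0.743) in the stand's frame; outward = (-0.743, 0, 0.669)) and, square to it, a ledge at its lower end.
- seat_centre (a point): Where the box's centre lies when properly seated: 42.5 mm up the slope from the ledges, 19 mm off the backs, midway between the seats. The backs reach 69 mm up the slope from the ledges (the box 85 mm), the ledges 41 mm outward. Between the seats (110 mm clear) nothing stands above the foot plate but a 26 mm high tie bar at the rear, so a finger has room behind the box.
- shell: Back half, 22 mm deep, of the grey plastic box; 0.15 kg. Origin: centre of the closed box (85 x 150 x 38 mm along x, y, z); z from back to cover. At the start the back lies on the stand's backs: z points up and outward, x up the slope, y along the stand's y, up to 5 mm off midway. Back face at z = -19 mm, with two black push rivets at x = 0, y = -38 and +38 mm, collars 20 mm across, 2.5 mm high.
- cover: Cover half, 16 mm deep, 0.10 kg, with raised blank panel (0.6 mm) and vent slots; same origin and axes as the back half while the box is closed, outer face at z = +19 mm. A tongue centres it with 1.4 mm play; nothing else joins the halves until the pins are pressed. The box can be pinched at the middle of its upper long edge, a finger on each face, tool tilted 42 degrees from vertical.
- pin_a (a joint): Travel in m of the rivet pin at y = -38 mm of the back half: 0 = proud (top of head 11.5 mm off the back face), 0.006 = fully home, head down on the collar. Starts at 0 to 1.5 mm. Slides along the box's +z against about 7 N of friction, stays where left; going home it spreads two legs behind the cover's boss, which lock the halves.
- pin_a_head (a point): Top of that pin's domed head (12 mm across), on its axis; moves with the pin.
- pin_b (a joint): Travel of the rivet pin at y = +38 mm of the back half, otherwise as pin_a. At this end (+y) a black cable gland, 19 mm across, sticks 19 mm out of the back half's end wall, beyond the 150 mm.
- pin_b_head (a point): Top of that pin's domed head.
- screwdriver: Bystander: loose screwdriver with black handle, 200 mm long, origin at its middle on the bench.
- tape_measure: Bystander: loose yellow pocket tape measure standing, 32 x 75 x 62 mm.
- rivet_bin: Bystander: loose small yellow bin of hardware, 47 x 65 x 44 mm.
Mind the look-alikes: they are no part of the job. What is shaped like the cover but brown or orange is not meant.

How it is judged:
On the way, in this order (a step that is already met when the one before it is completed fails the run):
1. the box, still closed, has been turned over and set back in the stand, rivets facing out, and let go (angle between shell's own z axis and vertical between 2.15 and 2.45 rad and distance between shell and seat_centre below 0.015 m and angle between the y axis of shell and the y axis of stand, either way round below 0.1 rad and distance between shell and cover below 0.004 m and contact force between the fingers and shell below 0.3 N and contact force between the fingers and cover below 0.3 N), for 0.2 s.
2. both rivet pins have been pressed home (value of joint each of pin_a, pin_b above 0.005 m), for 0.1 s.
At the end, for the whole second after the job is handed in: The closed box rests in the stand turned over, rivets facing out (lean within 9 degrees of the seat's), its centre within 15 mm of the seat centre, square along the stand within 5.7 degrees, the halves within 4 mm of closed, both rivet pins within 1 mm of fully home, and all at rest (all of step 2 and angle between shell's own z axis and vertical between 2.15 and 2.45 rad and distance between shell and seat_centre below 0.015 m and angle between the y axis of shell and the y axis of stand, either way round below 0.1 rad and distance between shell and cover below 0.004 m and linear speed of each of shell, cover below 0.02 m/s); the robot touches nothing.
It fails at once if the halves come apart: centres more than 8 mm from closed, or one half tipped more than 6.9 degrees on the other (distance between shell and cover above 0.008 m or angle between the z axis of shell and the z axis of cover, either way round above 0.12 rad).
It fails at once if a bystander (screwdriver, tape measure or bin) is moved more than 30 mm (distance of any of screwdriver, tape_measure, rivet_bin from where it was at the start of the episode above 0.03 m).
It also fails if it takes over 61 s, if anything falls off the work surface, if the arm or the gripper's body presses on something with over 40 N, if the wrist force passes 120 N, or if a joint passes its speed limit or range.

## Working session

There is one attempt and no reset: what is moved stays moved. The work goes in short steps, Python scripts to look and compute and a shell command to move; the robot and the scene stay as the last step left them, time stands still between calls to the robot, and variables do not carry over. Pictures are saved under pics/ and viewed, at most 13 in all, crops included, and the job is handed in when it is done.

```bash
mkdir -p pics && cat > h.py <<'E'
import numpy as np, cv2
from bench import env
from scipy.spatial.transform import Rotation as R
def cam(n, st=None):
    c=env.calibration(n); K=np.array(c["mtx"])
    if n=="wrist":
        st=st or env.state(); T=np.eye(4); T[:3,:3]=R.from_quat(st["ee_rot"]).as_matrix(); T[:3,3]=st["ee_pos"]
        return K, T@np.array(c["T_tool_cam"])
    M=np.eye(4); M[:3,:3]=cv2.Rodrigues(np.array(c["rvec"],float))[0]; M[:3,3]=np.ravel(c["tvec"])
    return K, np.linalg.inv(M)
def cloud(n):
    st=env.state(); K,T=cam(n,st); im,d=env.snapshot(n)
    v,u=np.mgrid[:480,:640]
    p=np.stack([(u-K[0,2])/K[0,0]*d,(v-K[1,2])/K[1,1]*d,d],-1)
    P=p@T[:3,:3].T+T[:3,3]; P[d==0]=np.nan
    return im,d,P
E
python3 - <<'E'
from h import *
a=[]
for n in ("scene","top"):
    im,d,P=cloud(n); np.savez("/tmp/%s.npz"%n,im=im,d=d,P=P)
    cv2.imwrite("pics/%s0.png"%n,im[:,:,::-1]); K,T=cam(n); print(n,T.round(3).tolist(),K[0,0])
print(env.state())
E
```

```text
scene [[0.501, -0.508, 0.701, -0.547], [-0.866, -0.289, 0.408, -0.744], [-0.005, -0.811, -0.585, 0.997], [0.0, 0.0, 0.0, 1.0]] 576.5270173429566
top [[-0.011, -0.999, 0.053, 0.45], [-1.0, 0.012, 0.019, -0.137], [-0.02, -0.053, -0.998, 1.368], [0.0, 0.0, 0.0, 1.0]] 485.72484104106945
{'time_s': 0.1, 'qpos': array([-1.22584331e+00,  1.16403334e-01,  1.44221364e+00,  1.98413688e-05,
        1.58398957e+00, -3.78256692e-02]), 'qd': array([ 9.97655401e-05, -1.03845981e-03, -1.35605244e-03, -1.40874709e-04,
        2.24456809e-04,  7.56435353e-04]), 'joint_efforts': array([ 1.75247947e-03, -7.33665204e+01, -6.33792901e+01, -1.02703477e-04,
        5.18998189e-03,  6.18087256e-05]), 'ee_pos': array([ 0.25203348, -0.62599211,  0.23064996]), 'ee_rot': array([ 9.81740748e-01,  1.90223152e-01, -6.77393490e-05, -5.02495272e-04]), 'force': array([-1.42518349, -0.79101841, -0.97398671]), 'torque': array([-0.02316856, -0.00563746,  0.03245764]), 'gripper_force': 0.0, 'opening': 0.9992370681687359}
```

View pics/scene0.png

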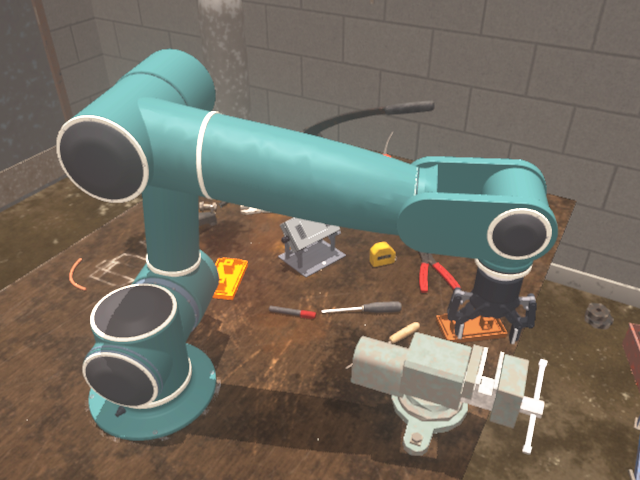

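View pics/top0.png

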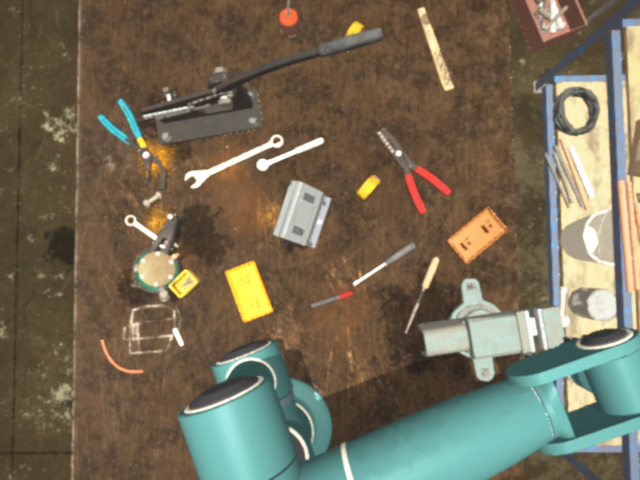

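Scene picture: the grey box in its stand is at (310,235). Top picture: the box is at (302,213), and the stand's foot plate shows at (322,225). Around it are the tape measure (368,187), bin (183,284) and screwdriver (385,263). Things that could be taken for the box:
- grey box (302,213): chosen
- yellow plate (248,291): no
- orange-brown cover (478,235): no

Next I'll check the choice in one close crop and measure.

```bash
python3 - <<'E'
from h import *
z=np.load("/tmp/top.npz"); im,P=z["im"],z["P"]; zs=np.load("/tmp/scene.npz")
a=cv2.resize(im[165:265,250:350],(500,500),interpolation=cv2.INTER_CUBIC)
b=cv2.resize(zs["im"][205:285,265:355],None,fx=3.3,fy=6.25,interpolation=cv2.INTER_CUBIC)
b=cv2.resize(zs["im"][200:280,265:345],(290,290),interpolation=cv2.INTER_CUBIC)
c=np.zeros((500,790,3),np.uint8); c[:,:500]=a; c[:290,500:]=b
cv2.imwrite("pics/crop.png",c[:,:,::-1])
Q=P[165:265,250:350].reshape(-1,3); C=im[165:265,250:350].reshape(-1,3).astype(int)
m=(Q[:,2]>0.035)
q=Q[m]; print(m.sum(), q.min(0).round(3), q.max(0).round(3), np.percentile(q[:,2],[5,50,95]).round(3))
# plane fit by RANSAC
rng=np.random.default_rng(0); rest=q
for k in range(2):
    best=None
    for _ in range(500):
        s=rest[rng.choice(len(rest),3,False)]; n=np.cross(s[1]-s[0],s[2]-s[0]); 
        if np.linalg.norm(n)<1e-7: continue
        n/=np.linalg.norm(n); i=abs((rest-s[0])@n)<0.002
        if best is None or i.sum()>best.sum(): best=i
    t=rest[best]; cen=t.mean(0); n=np.linalg.svd(t-cen)[2][2]; n*=np.sign(n[2])
    print(k,len(t),cen.round(4),n.round(3),"tilt",np.degrees(np.arccos(n[2])).round(1))
    r=cv2.minAreaRect(t[:,:2].astype(np.float32)); print(r, t.min(0).round(3),t.max(0).round(3))
    rest=rest[~best]
E
```

```text
1999 [ 0.497 -0.127  0.077] [0.666 0.005 0.152] [0.087 0.124 0.144]
0 978 [ 0.5797 -0.0701  0.1162] [-0.243 -0.704  0.667] tilt 48.1
((0.5784304141998291, -0.07262788712978363), (0.06516331434249878, 0.1496594250202179), 71.4737777709961) [ 0.502 -0.124  0.078] [ 0.657 -0.02   0.15 ]
1 416 [ 0.5935 -0.0318  0.1338] [0.212 0.634 0.744] tilt 41.9
((0.592404842376709, -0.032260820269584656), (0.03160572797060013, 0.14924275875091553), 72.1260757446289) [ 0.521 -0.064  0.119] [0.666 0.003 0.149]
```

View pics/crop.png

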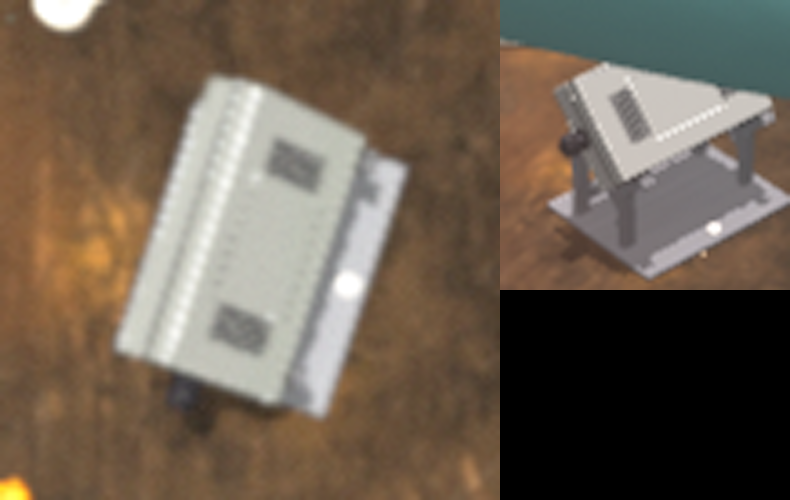

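The crop confirms the grey box: two vent panels on the sloping cover, black gland at lower left (185,390), foot plate to the right. Its tilt of 48° matches the description.

```bash
cat > geo.py <<'E'
from h import *
yaw=None
def frame(yaw):
    ex=np.array([np.cos(yaw),np.sin(yaw),0]); ey=np.array([-np.sin(yaw),np.cos(yaw),0]); ez=np.array([0,0,1.])
    a=np.radians(48); return ex,ey,np.cos(a)*ex+np.sin(a)*ez,-np.sin(a)*ex+np.cos(a)*ez
E
python3 - <<'E'
from geo import *
z=np.load("/tmp/top.npz"); im,P=z["im"],z["P"]
W=P[165:265,250:350].reshape(-1,3); C=im[165:265,250:350].reshape(-1,3).astype(int)
q=W[W[:,2]>0.07]
n=np.array([-0.243,-0.704,0.667]); yaw=np.arctan2(-n[1],-n[0])
for it in range(3):
    ex,ey,u,o=frame(yaw)
    a=q@o; c1=np.median(a[abs(a-np.median(a))<.004]) if it==0 else c1
    f=q[abs(a-c1)<.003]; c1=np.median(f@o)
    e=q[(abs(q@o-c1)>.006)]; b=e@u; c2=np.median(b); e=e[abs(b-c2)<.003]; c2=np.median(e@u)
    # yaw from least squares over both faces
    n1=np.linalg.svd(f-f.mean(0))[2][2]; n1*=-np.sign(n1[1]); n2=np.linalg.svd(e-e.mean(0))[2][2]; n2*=np.sign(n2[1])
    print("yaw",np.degrees(yaw).round(2),"n1",np.degrees(np.arctan2(-n1[1],-n1[0])).round(2),"n2",np.degrees(np.arctan2(n2[1],n2[0])).round(2),len(f),len(e))
    r=cv2.minAreaRect(e[:,:2].astype(np.float32)); print(r)
    yaw=(np.arctan2(-n1[1],-n1[0])+np.arctan2(n2[1],n2[0]))/2
ex,ey,u,o=frame(yaw)
print("ext y face",np.percentile(f@ey,[.3,99.7]),"edge",np.percentile(e@ey,[.3,99.7]),"u",np.percentile(f@u,[1,99]), "o",np.percentile(e@o,[1,99]),"c1c2",c1,c2)
cy=np.mean(np.percentile(e@ey,[.3,99.7]))
ctr=o*(c1-.019)+u*(c2-.0425)+ey*cy
print("box centre",ctr.round(4),"yaw",np.degrees(yaw).round(2))
# foot plate: points 0..15mm grey
s=C.max(1)-C.min(1); m=(W[:,2]>-.004)&(W[:,2]<.015)&(s<25)&(C.mean(1)>120); fp=W[m]; d=fp-ctr
print("plate",m.sum(),np.percentile(fp[:,2],50).round(4),"y rel box",np.percentile(d@ey,[1,99]).round(4),"x rel",np.percentile(d@ex,[1,99]).round(4))
print("seat centre ht: box z",ctr[2])
st=env.state(); R0=R.from_quat(st["ee_rot"])
print("tool now\n",R0.as_matrix().round(3))
for nm,Z in (("grasp",-u),("press",-o)):
  for s in (1,-1):
    Y=s*(o if nm=="grasp" else u) ; M=np.column_stack([np.cross(Y,Z),Y,Z]); rv=(R.from_matrix(M)*R0.inv()).as_rotvec(degrees=True); print(nm,s,rv.round(2),np.linalg.norm(rv).round(1))
g=ctr+u*.0125; tcp=g-u*.019
print("tcp grasp",tcp.round(4),"pre +0.12",(tcp+u*.12).round(4),"u",u.round(4),"o",o.round(4),"ey",ey.round(4))
print("tall:");
for x in np.arange(.3,1.2,.1): print(x.round(1),[ (lambda k: round(float(np.nanmax(P[k][:,2])),2) if k.any() else None)((abs(P[...,0]-x)<.05)&(abs(P[...,1]-y)<.05)) for y in np.arange(-.5,.6,.1)])
E
```

```text
yaw 70.96 n1 70.97 n2 70.95 1270 432
((0.5932977795600891, -0.029660381376743317), (0.02462046965956688, 0.14957627654075623), 71.03350830078125)
yaw 70.96 n1 70.97 n2 70.95 1268 432
((0.5932977795600891, -0.029660381376743317), (0.02462046965956688, 0.14957627654075623), 71.03350830078125)
yaw 70.96 n1 70.96 n2 70.95 1271 432
((0.5932977795600891, -0.029660381376743317), (0.02462046965956688, 0.14957627654075623), 71.03350830078125)
ext y face [-0.6450347  -0.49615988] edge [-0.64486248 -0.49635867] u [0.12308984 0.21089552] o [-0.0521497  -0.02023308] c1c2 -0.01364636534583038 0.20889307882049493
box centre [ 0.5836 -0.058   0.1018] yaw 70.96
plate 610 0.0043 y rel box [-0.0983  0.0741] x rel [-0.0647  0.141 ]
seat centre ht: box z 0.10180947328143469
tool now
 [[ 0.928  0.373 -0.   ]
 [ 0.373 -0.928  0.001]
 [ 0.    -0.001 -1.   ]]
grasp 1 [-42.92  -1.08 -39.09] 58.1
grasp -1 [ -1.36  53.7  131.29] 141.9
press 1 [  1.54 -61.31 128.86] 142.7
press -1 [ 48.91   1.24 -38.51] 62.3
tcp grasp [ 0.5822 -0.0621  0.097 ] pre +0.12 [0.6084 0.0138 0.1862] u [0.2183 0.6325 0.7431] o [-0.2425 -0.7025  0.6691] ey [-0.9453  0.3263  0.    ]
tall:
0.3 [0.57, 0.55, 0.01, 0.02, 0.02, 0.67, 0.63, 0.01, 0.02, 0.01, 0.01]
0.4 [0.04, 0.03, 0.03, 0.02, 0.02, 0.02, 0.04, 0.05, 0.1, 0.11, 0.01]
0.5 [0.04, 0.03, 0.03, 0.01, 0.12, 0.15, 0.02, 0.01, 0.1, 0.1, 0.01]
0.6 [0.03, 0.02, 0.06, 0.07, 0.15, 0.15, 0.01, 0.01, 0.07, 0.03, 0.01]
0.7 [0.02, 0.02, 0.07, 0.07, 0.15, 0.13, 0.03, 0.02, 0.02, 0.02, 0.01]
0.8 [0.01, 0.02, 0.02, 0.01, 0.02, 0.02, 0.22, 0.21, 0.2, 0.03, 0.02]
0.9 [0.04, 0.01, 0.38, 0.38, 0.36, 0.33, 0.29, 0.23, 0.21, 0.02, 0.02]
1.0 [0.05, 0.04, 0.01, 0.01, 0.01, 0.01, 0.03, 0.01, 0.01, 0.01, 0.01]
1.1 [0.02, 0.03, 0.01, 0.07, 0.07, 0.13, 0.01, 0.01, 0.01, 0.01, 0.01]
```

Measurements fit: edges 149 x ~86 mm, lean 48°, plate at 4 mm, centre (0.584, -0.058, 0.102). First move: lift, swing across and turn to the grasp orientation above the box.

```bash
python3 -m crank '[{"tx":0.0152,"ty":0.0277,"tz":0.02,"wx":-1.79,"wy":-0.04,"wz":-1.63,"hand":1},{"tx":0.0152,"ty":0.0277,"tz":0.02,"wx":-1.79,"wy":-0.04,"wz":-1.63,"hand":1},{"tx":0.0152,"ty":0.0277,"tz":0.02,"wx":-1.79,"wy":-0.04,"wz":-1.63,"hand":1},{"tx":0.0152,"ty":0.0277,"tz":0.02,"wx":-1.79,"wy":-0.04,"wz":-1.63,"hand":1},{"tx":0.0152,"ty":0.0277,"tz":0.02,"wx":-1.79,"wy":-0.04,"wz":-1.63,"hand":1},{"tx":0.0152,"ty":0.0277,"tz":0.02,"wx":-1.79,"wy":-0.04,"wz":-1.63,"hand":1},{"tx":0.0152,"ty":0.0277,"tz":0.02,"wx":-1.79,"wy":-0.04,"wz":-1.63,"hand":1},{"tx":0.0152,"ty":0.0277,"tz":0.02,"wx":-1.79,"wy":-0.04,"wz":-1.63,"hand":1}]'
python3 -m crank '[{"tx":0.0152,"ty":0.0277,"wx":-1.79,"wy":-0.04,"wz":-1.63,"hand":1},{"tx":0.0152,"ty":0.0277,"wx":-1.79,"wy":-0.04,"wz":-1.63,"hand":1},{"tx":0.0152,"ty":0.0277,"wx":-1.79,"wy":-0.04,"wz":-1.63,"hand":1},{"tx":0.0152,"ty":0.0277,"wx":-1.79,"wy":-0.04,"wz":-1.63,"hand":1},{"tx":0.0152,"ty":0.0277,"wx":-1.79,"wy":-0.04,"wz":-1.63,"hand":1},{"tx":0.0152,"ty":0.0277,"wx":-1.79,"wy":-0.04,"wz":-1.63,"hand":1},{"tx":0.0152,"ty":0.0277,"wx":-1.79,"wy":-0.04,"wz":-1.63,"hand":1},{"tx":0.0152,"ty":0.0277,"wx":-1.79,"wy":-0.04,"wz":-1.63,"hand":1}]'
python3 - <<'E'
from h import *
s=env.state(); print(s["qpos"].round(3),s["ee_pos"].round(3)); print(R.from_quat(s["ee_rot"]).as_matrix().round(3))
E
```

```text
time_s: 0.77
ee_pos: [0.3739, -0.403, 0.3922]
ee_rot: [0.989, 0.075, -0.021, 0.123]
force: [0.9, -0.6, 0.8]
opening: 1.002
gripper_force: 0.0
[-0.767 -0.253  1.549 -0.196  1.685  0.613] [ 0.374 -0.403  0.392]
[[ 0.988  0.154 -0.023]
 [ 0.144 -0.958 -0.247]
 [-0.06   0.241 -0.969]]$[0]: bad value
```

```bash
python3 -m crank '[{"tx":0.0152,"ty":0.0277,"tz":0.0,"wx":-1.79,"wy":-0.04,"wz":-1.63,"hand":1},{"tx":0.0152,"ty":0.0277,"tz":0.0,"wx":-1.79,"wy":-0.04,"wz":-1.63,"hand":1},{"tx":0.0152,"ty":0.0277,"tz":0.0,"wx":-1.79,"wy":-0.04,"wz":-1.63,"hand":1},{"tx":0.0152,"ty":0.0277,"tz":0.0,"wx":-1.79,"wy":-0.04,"wz":-1.63,"hand":1},{"tx":0.0152,"ty":0.0277,"tz":0.0,"wx":-1.79,"wy":-0.04,"wz":-1.63,"hand":1},{"tx":0.0152,"ty":0.0277,"tz":0.0,"wx":-1.79,"wy":-0.04,"wz":-1.63,"hand":1},{"tx":0.0152,"ty":0.0277,"tz":0.0,"wx":-1.79,"wy":-0.04,"wz":-1.63,"hand":1},{"tx":0.0152,"ty":0.0277,"tz":0.0,"wx":-1.79,"wy":-0.04,"wz":-1.63,"hand":1}]'
python3 -m crank '[{"tx":0.0152,"ty":0.0277,"tz":-0.02,"wx":-1.79,"wy":-0.04,"wz":-1.63,"hand":1},{"tx":0.0152,"ty":0.0277,"tz":-0.02,"wx":-1.79,"wy":-0.04,"wz":-1.63,"hand":1},{"tx":0.0152,"ty":0.0277,"tz":-0.02,"wx":-1.79,"wy":-0.04,"wz":-1.63,"hand":1},{"tx":0.0152,"ty":0.0277,"tz":-0.02,"wx":-1.79,"wy":-0.04,"wz":-1.63,"hand":1},{"tx":0.0152,"ty":0.0277,"tz":-0.02,"wx":-1.79,"wy":-0.04,"wz":-1.63,"hand":1},{"tx":0.0152,"ty":0.0277,"tz":-0.02,"wx":-1.79,"wy":-0.04,"wz":-1.63,"hand":1},{"tx":0.0152,"ty":0.0277,"tz":-0.02,"wx":-1.79,"wy":-0.04,"wz":-1.63,"hand":1},{"tx":0.0152,"ty":0.0277,"tz":-0.02,"wx":-1.79,"wy":-0.04,"wz":-1.63,"hand":1}]'
python3 -m crank '[{"tx":0,"ty":0,"tz":0,"wx":0,"wy":0,"wz":0,"hand":1},{"tx":0,"ty":0,"tz":0,"wx":0,"wy":0,"wz":0,"hand":1}]'
cat >> geo.py <<'E'
ex,ey,u,o=frame(np.radians(70.96)); ctr=np.array([.5836,-.058,.1018])
def to(p,Z,Y):
    s=env.state(); M=np.column_stack([np.cross(Y,Z),Y,Z]); R0=R.from_quat(s["ee_rot"])
    rv=(R.from_matrix(M)*R0.inv()).as_rotvec(degrees=True); d=p-s["ee_pos"]
    print("t",s["time_s"],"q",s["qpos"].round(3),"pos",s["ee_pos"].round(4)); print("shift",d.round(4),"turn",rv.round(2),"in ey,u,o",(np.array([ey,u,o])@d).round(4))
E
python3 - <<'E'
from geo import *
to(ctr-u*.0065,-u,o)
im,d,P=cloud("wrist"); cv2.imwrite("pics/w1.png",im[:,:,::-1])
np.savez("/tmp/w1.npz",im=im,d=d,P=P)
E
```

```text
time_s: 1.43
ee_pos: [0.4957, -0.1813, 0.3913]
ee_rot: [0.968, -0.04, -0.041, 0.243]
force: [0.0, -1.3, 0.8]
opening: 1.001
gripper_force: 0.0
time_s: 2.1
ee_pos: [0.6172, 0.0403, 0.23]
ee_rot: [0.92, -0.155, -0.06, 0.355]
force: [0.9, -1.1, 1.0]
opening: 1.0
gripper_force: 0.0
time_s: 2.27
ee_pos: [0.6171, 0.0399, 0.2283]
ee_rot: [0.92, -0.153, -0.062, 0.355]
force: [0.1, 0.5, -0.5]
opening: 1.0
gripper_force: 0.0
t 2.2667 q [ 0.281  0.236  1.432 -0.615  1.892  2.109] pos [0.6171 0.0399 0.2283]
shift [-0.0349 -0.102  -0.1313] turn [ 0.13 -0.4  -0.04] in ey,u,o [-0.0003 -0.1698 -0.0077]
```

View pics/w1.png

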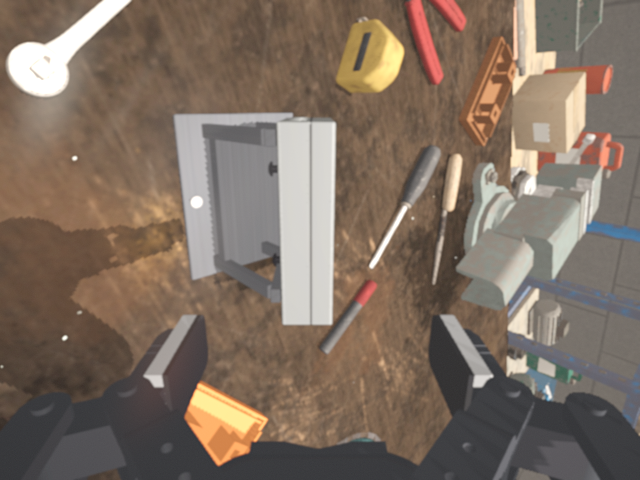

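The wrist view shows the box's upper edge at (280–333, 120–323), the open stand to its left and both fingers at the bottom. I'll refine the position with this view.

```bash
python3 - <<'E'
from geo import *
z=np.load("/tmp/w1.npz"); P=z["P"]; im=z["im"].astype(int)
Q=P[90:345,260:350].reshape(-1,3); d=Q-ctr
L=np.array([ey,u,o]); l=d@L.T
m=(abs(l[:,1]-.0425)<.006)&(abs(l[:,2])<.03)&(abs(l[:,0])<.09); t=l[m]
print(m.sum(),"u",np.median(t[:,1]).round(4),"o",np.percentile(t[:,2],[1,99]).round(4),"y",np.percentile(t[:,0],[.5,99.5]).round(4))
n=np.linalg.svd(t-t.mean(0))[2][2]; print("normal in ey,u,o",n.round(3))
# plate
Q=P[100:300,165:300].reshape(-1,3); l=(Q-ctr)@np.array([ex,ey,[0,0,1]]).T
c=im[100:300,165:300].reshape(-1,3); s=c.max(1)-c.min(1)
m=(abs(Q[:,2]-.005)<.004)&(s<22)&(c.mean(1)>70); t=l[m]; k=cv2.minAreaRect(t[:,:2].astype(np.float32)); print("plate",m.sum(),np.percentile(t,[1,99],axis=0).round(4),k)
to(ctr-u*.0065,-u,o)
E
```

```text
10917 u 0.0446 o [-0.0193  0.0178] y [-0.0733  0.0744]
normal in ey,u,o [ 0.001 -1.    -0.   ]
plate 11670 [[-0.0409 -0.0754 -0.0985]
 [ 0.0621  0.0717 -0.0944]] ((-0.0022816509008407593, 0.014317035675048828), (0.18227270245552063, 0.13131265342235565), 89.51007843017578)
t 2.3167 q [ 0.28   0.233  1.432 -0.615  1.892  2.109] pos [0.617  0.0389 0.2304]
shift [-0.0348 -0.101  -0.1334] turn [ 0.08 -0.23  0.02] in ey,u,o [-1.000e-04 -1.707e-01 -9.900e-03]
```

```bash
python3 -m crank '[{"tx":-0.0040,"ty":-0.0115,"tz":-0.0150,"wx":0,"wy":0,"wz":0,"hand":1},{"tx":-0.0040,"ty":-0.0115,"tz":-0.0150,"wx":0,"wy":0,"wz":0,"hand":1},{"tx":-0.0040,"ty":-0.0115,"tz":-0.0150,"wx":0,"wy":0,"wz":0,"hand":1},{"tx":-0.0040,"ty":-0.0115,"tz":-0.0150,"wx":0,"wy":0,"wz":0,"hand":1},{"tx":-0.0040,"ty":-0.0115,"tz":-0.0150,"wx":0,"wy":0,"wz":0,"hand":1},{"tx":-0.0040,"ty":-0.0115,"tz":-0.0150,"wx":0,"wy":0,"wz":0,"hand":1},{"tx":-0.0040,"ty":-0.0115,"tz":-0.0150,"wx":0,"wy":0,"wz":0,"hand":1},{"tx":0,"ty":0,"tz":0,"wx":0,"wy":0,"wz":0,"hand":1}]'
python3 - <<'E'
from geo import *
for i in range(3): to(ctr-u*.0065,-u,o)
E
```

```text
time_s: 2.98
ee_pos: [0.5872, -0.0444, 0.1254]
ee_rot: [0.92, -0.156, -0.061, 0.354]
force: [-0.7, -0.8, -0.3]
opening: 1.0
gripper_force: 0.0
t 2.9833 q [ 0.172  0.2    1.647 -0.63   1.684  2.132] pos [ 0.5872 -0.0444  0.1254]
shift [-0.005  -0.0177 -0.0284] turn [ 0.05 -0.18  0.2 ] in ey,u,o [-0.001  -0.0335 -0.0053]
t 2.9833 q [ 0.172  0.2    1.647 -0.63   1.684  2.132] pos [ 0.5872 -0.0444  0.1254]
shift [-0.005  -0.0177 -0.0284] turn [ 0.05 -0.18  0.2 ] in ey,u,o [-0.001  -0.0335 -0.0053]
t 2.9833 q [ 0.172  0.2    1.647 -0.63   1.684  2.132] pos [ 0.5872 -0.0444  0.1254]
shift [-0.005  -0.0177 -0.0284] turn [ 0.05 -0.18  0.2 ] in ey,u,o [-0.001  -0.0335 -0.0053]
```

```bash
python3 -m crank '[{"tx":-0.0015,"ty":-0.0048,"tz":-0.0071,"wx":0,"wy":0,"wz":0,"hand":1},{"tx":-0.0015,"ty":-0.0048,"tz":-0.0071,"wx":0,"wy":0,"wz":0,"hand":1},{"tx":-0.0015,"ty":-0.0048,"tz":-0.0071,"wx":0,"wy":0,"wz":0,"hand":1},{"tx":-0.0015,"ty":-0.0048,"tz":-0.0071,"wx":0,"wy":0,"wz":0,"hand":1},{"tx":0,"ty":0,"tz":0,"wx":0,"wy":0,"wz":0,"hand":0.65},{"tx":0,"ty":0,"tz":0,"wx":0,"wy":0,"wz":0,"hand":0.6},{"tx":0,"ty":0,"tz":0,"wx":0,"wy":0,"wz":0,"hand":0.57},{"tx":0,"ty":0,"tz":0,"wx":0,"wy":0,"wz":0,"hand":0.55}]' 40
python3 - <<'E'
from geo import *
to(ctr-u*.0065,-u,o)
im,d,P=cloud("wrist"); cv2.imwrite("pics/w2.png",im[:,:,::-1])
E
```

```text
time_s: 3.65
ee_pos: [0.5832, -0.0608, 0.0983]
ee_rot: [0.92, -0.155, -0.06, 0.354]
force: [-0.3, 0.4, -0.2]
opening: 0.55
gripper_force: 0.0
t 3.65 q [ 0.148  0.209  1.684 -0.637  1.631  2.14 ] pos [ 0.5832 -0.0608  0.0983]
shift [-0.001  -0.0013 -0.0013] turn [ 0.05 -0.09  0.06] in ey,u,o [ 0.0005 -0.002   0.0003]
```

View pics/w2.png

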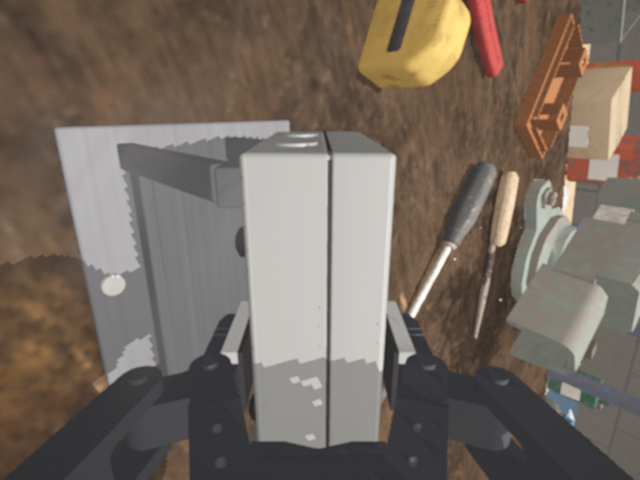

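The box sits evenly between the fingers, with pads at (240,340) and (393,340), clear of both rivets. Closing on it.

```bash
python3 -m crank '[{"tx":0,"ty":0,"tz":0,"wx":0,"wy":0,"wz":0,"hand":0.5},{"tx":0,"ty":0,"tz":0,"wx":0,"wy":0,"wz":0,"hand":0.47},{"tx":0,"ty":0,"tz":0,"wx":0,"wy":0,"wz":0,"hand":0.45},{"tx":0,"ty":0,"tz":0,"wx":0,"wy":0,"wz":0,"hand":0.43},{"tx":0,"ty":0,"tz":0,"wx":0,"wy":0,"wz":0,"hand":0.4},{"tx":0,"ty":0,"tz":0,"wx":0,"wy":0,"wz":0,"hand":0.35},{"tx":0,"ty":0,"tz":0,"wx":0,"wy":0,"wz":0,"hand":0.3},{"tx":0,"ty":0,"tz":0,"wx":0,"wy":0,"wz":0,"hand":0.2}]' 40
python3 -m crank '[{"tx":0,"ty":0,"tz":0,"wx":0,"wy":0,"wz":0,"hand":0},{"tx":0,"ty":0,"tz":0,"wx":0,"wy":0,"wz":0,"hand":0},{"tx":0,"ty":0,"tz":0,"wx":0,"wy":0,"wz":0,"hand":0}]' 70
python3 - <<'E'
from geo import *
to(ctr-u*.0065,-u,o)
E
```

```text
time_s: 4.37
ee_pos: [0.583, -0.0609, 0.098]
ee_rot: [0.92, -0.155, -0.06, 0.354]
force: [1.1, 5.7, 3.2]
opening: 0.441
gripper_force: 40.5
time_s: 4.62
ee_pos: [0.5831, -0.0608, 0.0981]
ee_rot: [0.92, -0.155, -0.06, 0.354]
force: [0.8, 5.7, 3.1]
opening: 0.435
gripper_force: 69.5
t 4.6167 q [ 0.148  0.209  1.685 -0.636  1.63   2.14 ] pos [ 0.5831 -0.0608  0.0981]
shift [-0.0009 -0.0013 -0.0011] turn [ 0.04 -0.1   0.06] in ey,u,o [ 0.0004 -0.0019  0.0004]
```

```bash
python3 -m crank '[{"tx":0.0006,"ty":0.0018,"tz":0.0044,"wx":0,"wy":0,"wz":0,"hand":0},{"tx":0.0017,"ty":0.0050,"tz":0.0065,"wx":0,"wy":0,"wz":0,"hand":0},{"tx":0.0036,"ty":0.0103,"tz":0.0121,"wx":0,"wy":0,"wz":0,"hand":0},{"tx":0.0040,"ty":0.0120,"tz":0.0140,"wx":0,"wy":0,"wz":0,"hand":0},{"tx":0.0050,"ty":0.0140,"tz":0.0170,"wx":0,"wy":0,"wz":0,"hand":0},{"tx":0.0050,"ty":0.0140,"tz":0.0170,"wx":0,"wy":0,"wz":0,"hand":0},{"tx":0.0050,"ty":0.0140,"tz":0.0170,"wx":0,"wy":0,"wz":0,"hand":0},{"tx":0.0040,"ty":0.0120,"tz":0.0140,"wx":0,"wy":0,"wz":0,"hand":0}]' 70
python3 - <<'E'
from geo import *
to(ctr+u*.1235,-u,o)
im,d,P=cloud("wrist"); im2,_,_=cloud("scene"); c=np.zeros((480,800,3),np.uint8); c[:,:640]=im; c[:160,640:]=im2[160:320,240:400]; cv2.imwrite("pics/w3.png",c[:,:,::-1])
E
```

```text
time_s: 5.28
ee_pos: [0.6121, 0.0231, 0.2015]
ee_rot: [0.92, -0.155, -0.06, 0.354]
force: [0.2, 0.6, -2.9]
opening: 0.437
gripper_force: 70.3
t 5.2833 q [ 0.26   0.228  1.486 -0.613  1.84   2.123] pos [0.6121 0.0231 0.2015]
shift [-0.0016 -0.003  -0.008 ] turn [ 0.04 -0.09  0.07] in ey,u,o [ 0.0005 -0.0082 -0.0028]
```

View pics/w3.png

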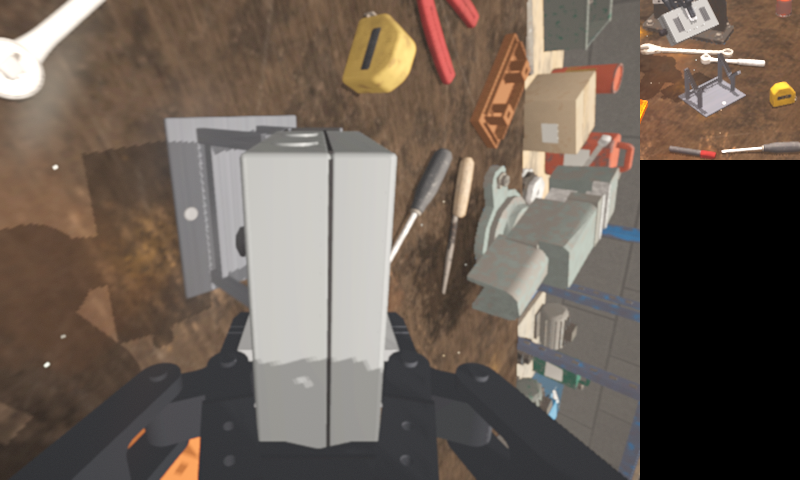

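The box is lifted closed with an even seam, and the stand at (712,85) is empty. Now spin 180° about the tool axis, which keeps joint 6 in range (2.12 → -1.02).

```bash
python3 -m crank '[{"tx":0,"ty":0,"tz":0,"wx":0.755,"wy":2.189,"wz":2.571,"hand":0},{"tx":0,"ty":0,"tz":0,"wx":0.755,"wy":2.189,"wz":2.571,"hand":0},{"tx":0,"ty":0,"tz":0,"wx":1.511,"wy":4.377,"wz":5.142,"hand":0},{"tx":0,"ty":0,"tz":0,"wx":1.511,"wy":4.377,"wz":5.142,"hand":0},{"tx":0,"ty":0,"tz":0,"wx":1.511,"wy":4.377,"wz":5.142,"hand":0},{"tx":0,"ty":0,"tz":0,"wx":1.511,"wy":4.377,"wz":5.142,"hand":0},{"tx":0,"ty":0,"tz":0,"wx":1.511,"wy":4.377,"wz":5.142,"hand":0},{"tx":0,"ty":0,"tz":0,"wx":1.511,"wy":4.377,"wz":5.142,"hand":0}]' 70
python3 - <<'E'
from geo import *
to(ctr+u*.1235,-u,-o)
E
```

```text
time_s: 6.05
ee_pos: [0.6115, 0.0216, 0.1992]
ee_rot: [0.902, 0.239, -0.201, 0.298]
force: [-0.8, 0.0, -2.5]
opening: 0.436
gripper_force: 70.3
t 6.05 q [ 0.259  0.228  1.491 -0.615  1.836  1.272] pos [0.6115 0.0216 0.1992]
shift [-0.0009 -0.0015 -0.0056] turn [28.85 83.05 97.37] in ey,u,o [ 0.0004 -0.0053 -0.0025]
```

```bash
python3 -m crank '[{"tx":0,"ty":0,"tz":0,"wx":1.52,"wy":4.38,"wz":5.13,"hand":0},{"tx":0,"ty":0,"tz":0,"wx":1.52,"wy":4.38,"wz":5.13,"hand":0},{"tx":0,"ty":0,"tz":0,"wx":1.52,"wy":4.38,"wz":5.13,"hand":0},{"tx":0,"ty":0,"tz":0,"wx":1.52,"wy":4.38,"wz":5.13,"hand":0},{"tx":0,"ty":0,"tz":0,"wx":1.52,"wy":4.38,"wz":5.13,"hand":0},{"tx":0,"ty":0,"tz":0,"wx":1.52,"wy":4.38,"wz":5.13,"hand":0},{"tx":0,"ty":0,"tz":0,"wx":1.52,"wy":4.38,"wz":5.13,"hand":0},{"tx":0,"ty":0,"tz":0,"wx":1.52,"wy":4.38,"wz":5.13,"hand":0}]' 70
python3 -m crank '[{"tx":0,"ty":0,"tz":0,"wx":1.52,"wy":4.38,"wz":5.13,"hand":0},{"tx":0,"ty":0,"tz":0,"wx":1.52,"wy":4.38,"wz":5.13,"hand":0},{"tx":0,"ty":0,"tz":0,"wx":1.52,"wy":4.38,"wz":5.13,"hand":0},{"tx":0,"ty":0,"tz":0,"wx":1.52,"wy":4.38,"wz":5.13,"hand":0},{"tx":0,"ty":0,"tz":0,"wx":1.52,"wy":4.38,"wz":5.13,"hand":0},{"tx":0,"ty":0,"tz":0,"wx":1.52,"wy":4.38,"wz":5.13,"hand":0},{"tx":0,"ty":0,"tz":0,"wx":1.52,"wy":4.38,"wz":5.13,"hand":0},{"tx":0,"ty":0,"tz":0,"wx":1.52,"wy":4.38,"wz":5.13,"hand":0}]' 70
python3 -m crank '[{"tx":0,"ty":0,"tz":0,"wx":1.52,"wy":4.38,"wz":5.13,"hand":0},{"tx":0,"ty":0,"tz":0,"wx":1.52,"wy":4.38,"wz":5.13,"hand":0},{"tx":0,"ty":0,"tz":0,"wx":0.76,"wy":2.19,"wz":2.57,"hand":0},{"tx":0,"ty":0,"tz":0,"wx":0.76,"wy":2.19,"wz":2.57,"hand":0},{"tx":0,"ty":0,"tz":0,"wx":0,"wy":0,"wz":0,"hand":0},{"tx":0,"ty":0,"tz":0,"wx":0,"wy":0,"wz":0,"hand":0}]' 70
python3 - <<'E'
from geo import *
to(ctr+u*.1235,-u,-o)
for n in ("top","wrist"):
    im,d,P=cloud(n); np.savez("/tmp/%s3.npz"%n,im=im,d=d,P=P); cv2.imwrite("pics/%s3.png"%n,im[:,:,::-1])
    l=((P-ctr-u*.13)@np.array([ey,u,o]).T).reshape(-1,3)
    m=(abs(l[:,1]-.0425)<.008)&(abs(l[:,2])<.021)&(abs(l[:,0])<.09); t=l[m]
    if m.sum()>200:
        nn=np.linalg.svd(t-t.mean(0))[2][2]; print(n,"edge face",m.sum(),np.percentile(t,[1,50,99],axis=0).round(4).tolist(),nn.round(3))
    m=(abs(l[:,2]-.019)<.008)&(abs(l[:,1])<.05)&(abs(l[:,0])<.09); t=l[m]
    if m.sum()>200:
        i=abs(t[:,2]-np.median(t[:,2]))<.0025; t=t[i]; nn=np.linalg.svd(t-t.mean(0))[2][2]; print(n,"out face",len(t),np.percentile(t,[1,50,99],axis=0).round(4).tolist(),nn.round(3))
E
```

```text
time_s: 6.72
ee_pos: [0.6114, 0.0216, 0.1992]
ee_rot: [0.688, 0.631, -0.316, 0.171]
force: [0.6, 0.3, -3.1]
opening: 0.435
gripper_force: 70.3
time_s: 7.38
ee_pos: [0.6115, 0.0216, 0.1992]
ee_rot: [0.316, 0.878, -0.359, 0.004]
force: [0.8, -0.5, -3.9]
opening: 0.436
gripper_force: 70.4
time_s: 7.88
ee_pos: [0.6116, 0.0217, 0.1994]
ee_rot: [0.157, 0.92, -0.354, -0.059]
force: [-0.2, 0.0, -2.7]
opening: 0.434
gripper_force: 70.4
t 7.8833 q [ 0.259  0.227  1.49  -0.613  1.836 -1.013] pos [0.6116 0.0217 0.1994]
shift [-0.001  -0.0016 -0.0058] turn [0.09 0.08 0.26] in ey,u,o [ 0.0004 -0.0056 -0.0025]
top edge face 516 [[-0.078, 0.0353, -0.0171], [0.013, 0.046, 0.0056], [0.0696, 0.0492, 0.0209]] [-0.     0.997  0.074]
top out face 1333 [[-0.0785, -0.0371, 0.0193], [-0.0069, 0.0048, 0.0218], [0.0692, 0.0471, 0.0241]] [-0.003 -0.    -1.   ]Traceback (most recent call last):
  File "<stdin>", line 8, in <module>
    u, s, vh = gufunc(a, signature=signature)
               ~~~~~~^^^^^^^^^^^^^^^^^^^^^^^^
numpy._core._exceptions._ArrayMemoryError: Unable to allocate 12.7 GiB for an array with shape (41213, 41213) and data type float64
```

View pics/top3.png

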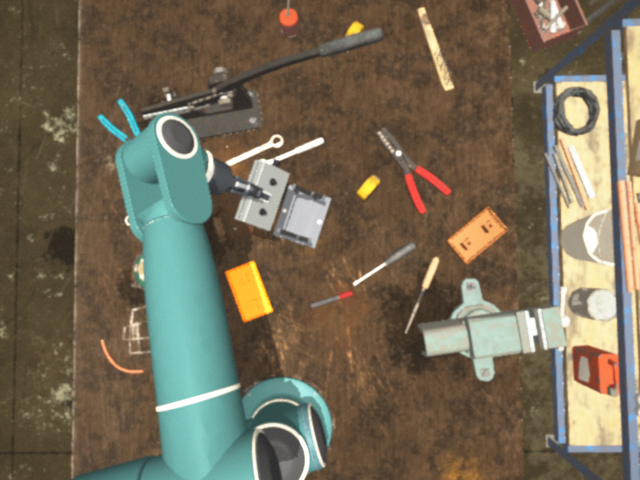

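Top view: the box hangs turned over, with rivets at (279,182) and (262,210) facing out. The stand at (303,215) is now free to measure.

```bash
python3 - <<'E'
from geo import *
def box(t): return np.percentile(t,[1,50,99],axis=0).round(4).tolist()
im,P=(np.load("/tmp/top3.npz")[k] for k in ("im","P"))
h=cv2.cvtColor(im,cv2.COLOR_RGB2HSV); m=np.zeros(im.shape[:2],bool); sub=(slice(175,260),slice(265,345))
m[sub]=((h[...,1]<70)&(h[...,2]>70)&(abs(P[...,2]-.005)<.007))[sub]
k=cv2.morphologyEx(m.astype(np.uint8),cv2.MORPH_OPEN,np.ones((2,2)))
n,lab,s,_=cv2.connectedComponentsWithStats(k); i=1+np.argmax(s[1:,4]); t=P[lab==i]
r=cv2.minAreaRect(t[:,:2].astype(np.float32)); print("plate",r,s[i,4])
l=(t-ctr)@np.array([ex,ey,[0,0,1]]).T; print(box(l))
# seats: stand points above 40 mm below box
l=((P-ctr)@np.array([ey,u,o]).T); q=(P[...,2]>.03)&(P[...,2]<.125)&(abs(l[...,2]+.019)<.006)&(abs(l[...,1])<.05)&(abs(l[...,0])<.08)
t=l[q]; print("backs",q.sum(),box(t)); 
for sgn in (1,-1):
    w=t[t[:,0]*sgn>.02]; print(sgn,len(w),box(w) if len(w)>5 else "")
E
```

```text
plate ((0.5810924172401428, -0.06274674832820892), (0.12790824472904205, 0.15480564534664154), 70.20323181152344) 1958
[[nan, nan, nan], [nan, nan, nan], [nan, nan, nan]]
backs 209 [[-0.0685, -0.046, -0.0245], [-0.0571, -0.0069, -0.0195], [0.0644, 0.0287, -0.014]]
1 102 [[0.0529, -0.0453, -0.0241], [0.0586, -0.007, -0.0194], [0.0646, 0.0272, -0.0139]]
-1 107 [[-0.0691, -0.0474, -0.0246], [-0.0628, -0.0065, -0.0197], [-0.0571, 0.0287, -0.0141]]
```

```bash
python3 -m crank '[{"tx":-0.0034,"ty":-0.0096,"tz":-0.0113,"wx":0,"wy":0,"wz":0,"hand":0},{"tx":-0.0034,"ty":-0.0096,"tz":-0.0113,"wx":0,"wy":0,"wz":0,"hand":0},{"tx":-0.0034,"ty":-0.0096,"tz":-0.0113,"wx":0,"wy":0,"wz":0,"hand":0},{"tx":-0.0034,"ty":-0.0096,"tz":-0.0113,"wx":0,"wy":0,"wz":0,"hand":0},{"tx":-0.0034,"ty":-0.0096,"tz":-0.0113,"wx":0,"wy":0,"wz":0,"hand":0},{"tx":-0.0034,"ty":-0.0096,"tz":-0.0113,"wx":0,"wy":0,"wz":0,"hand":0},{"tx":-0.0034,"ty":-0.0096,"tz":-0.0113,"wx":0,"wy":0,"wz":0,"hand":0},{"tx":-0.0034,"ty":-0.0096,"tz":-0.0113,"wx":0,"wy":0,"wz":0,"hand":0}]' 70
python3 -m crank '[{"tx":-0.0007,"ty":-0.0017,"tz":-0.0021,"wx":0,"wy":0,"wz":0,"hand":0},{"tx":-0.0007,"ty":-0.0017,"tz":-0.0021,"wx":0,"wy":0,"wz":0,"hand":0},{"tx":-0.0007,"ty":-0.0017,"tz":-0.0021,"wx":0,"wy":0,"wz":0,"hand":0},{"tx":0,"ty":0,"tz":0,"wx":0,"wy":0,"wz":0,"hand":0}]' 70
python3 - <<'E'
from geo import *
to(ctr-u*.0046,-u,-o)
E
```

```text
time_s: 8.65
ee_pos: [0.5841, -0.0558, 0.1083]
ee_rot: [0.156, 0.92, -0.354, -0.059]
force: [-0.0, -0.0, -2.9]
opening: 0.437
gripper_force: 70.4
time_s: 8.98
ee_pos: [0.5827, -0.0599, 0.1033]
ee_rot: [0.156, 0.92, -0.354, -0.059]
force: [0.3, 0.1, -3.5]
opening: 0.438
gripper_force: 70.4
t 8.9833 q [ 0.15   0.203  1.683 -0.636  1.637 -1.002] pos [ 0.5827 -0.0599  0.1033]
shift [-0.0001 -0.0011 -0.0049] turn [0.06 0.08 0.16] in ey,u,o [-0.0003 -0.0043 -0.0025]
```

```bash
python3 -m crank '[{"tx":-0.0002,"ty":-0.0006,"tz":-0.0008,"wx":0,"wy":0,"wz":0,"hand":0},{"tx":-0.0002,"ty":-0.0006,"tz":-0.0008,"wx":0,"wy":0,"wz":0,"hand":0},{"tx":-0.0002,"ty":-0.0006,"tz":-0.0008,"wx":0,"wy":0,"wz":0,"hand":0},{"tx":0,"ty":0,"tz":0,"wx":0,"wy":0,"wz":0,"hand":0}]' 70
python3 -m crank '[{"tx":0.0002,"ty":0.0005,"tz":-0.0005,"wx":0,"wy":0,"wz":0,"hand":0},{"tx":0.0002,"ty":0.0005,"tz":-0.0005,"wx":0,"wy":0,"wz":0,"hand":0},{"tx":0,"ty":0,"tz":0,"wx":0,"wy":0,"wz":0,"hand":0}]' 70
python3 -m crank '[{"tx":-0.0002,"ty":-0.0006,"tz":-0.0008,"wx":0,"wy":0,"wz":0,"hand":0},{"tx":0,"ty":0,"tz":0,"wx":0,"wy":0,"wz":0,"hand":0}]' 70
python3 - <<'E'
from geo import *
to(ctr-u*.0046,-u,-o)
f=env.state()["force"]; print((np.array([ey,u,o])@f).round(1))
E
```

```text
time_s: 9.32
ee_pos: [0.582, -0.0616, 0.1008]
ee_rot: [0.156, 0.92, -0.354, -0.059]
force: [0.7, 0.1, -2.8]
opening: 0.441
gripper_force: 70.4
time_s: 9.57
ee_pos: [0.5823, -0.0605, 0.0997]
ee_rot: [0.156, 0.92, -0.354, -0.059]
force: [-0.2, 0.8, -3.3]
opening: 0.439
gripper_force: 70.4
time_s: 9.73
ee_pos: [0.5822, -0.0612, 0.099]
ee_rot: [0.156, 0.92, -0.354, -0.059]
force: [0.6, 1.1, -2.6]
opening: 0.433
gripper_force: 70.8
t 9.7333 q [ 0.148  0.206  1.687 -0.637  1.63  -0.999] pos [ 0.5822 -0.0612  0.099 ]
shift [ 0.0004  0.0003 -0.0006] turn [0.06 0.07 0.15] in ey,u,o [-0.0003 -0.0002 -0.0007]
[-0.3 -1.1 -2.7]
```

```bash
python3 -m crank '[{"tx":-0.0002,"ty":-0.0006,"tz":-0.0008,"wx":0,"wy":0,"wz":0,"hand":0},{"tx":0,"ty":0,"tz":0,"wx":0,"wy":0,"wz":0,"hand":0}]' 70
python3 -m crank '[{"tx":0.0002,"ty":0.0005,"tz":-0.0005,"wx":0,"wy":0,"wz":0,"hand":0},{"tx":0,"ty":0,"tz":0,"wx":0,"wy":0,"wz":0,"hand":0}]' 70
python3 - <<'E'
from geo import *
to(ctr-u*.0046,-u,-o)
f=env.state()["force"]; print((np.array([ey,u,o])@f).round(1))
im,d,P=cloud("wrist"); cv2.imwrite("pics/w4.png",im[:,:,::-1])
im,d,P=cloud("top"); l=((P-ctr)@np.array([ey,u,o]).T).reshape(-1,3)
t=l[(abs(l[:,2]-.019)<.005)&(abs(l[:,1])<.04)&(abs(l[:,0])<.09)]; t=t[abs(t[:,2]-np.median(t[:,2]))<.0025]
print("out face",len(t),np.percentile(t,[1,50,99],axis=0).round(4).tolist(),np.linalg.svd(t-t.mean(0),full_matrices=False)[2][2].round(3))
E
```

```text
time_s: 9.9
ee_pos: [0.5821, -0.0613, 0.0989]
ee_rot: [0.156, 0.92, -0.353, -0.059]
force: [-2.6, 7.2, 3.9]
opening: 0.433
gripper_force: 71.8
time_s: 10.07
ee_pos: [0.5824, -0.0611, 0.0986]
ee_rot: [0.156, 0.92, -0.354, -0.059]
force: [-1.9, 4.6, 4.0]
opening: 0.439
gripper_force: 71.5
t 10.0667 q [ 0.148  0.206  1.687 -0.637  1.629 -0.998] pos [ 0.5824 -0.0611  0.0986]
shift [ 0.0002  0.0002 -0.0002] turn [0.07 0.12 0.16] in ey,u,o [-0.0001  0.     -0.0003]
[ 3.3  5.5 -0.1]
out face 931 [[-0.0792, -0.0389, 0.0174], [-0.0087, -0.0002, 0.0198], [0.0687, 0.0395, 0.0222]] [ 0.001 -0.001  1.   ]
```

View pics/w4.png

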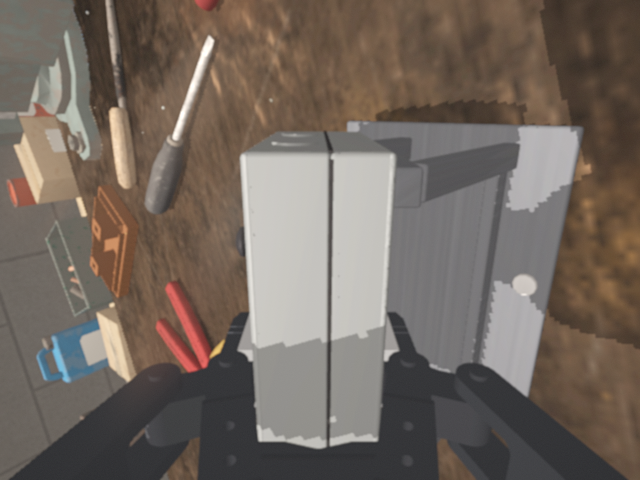

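Contact on the ledge reads about 6 N, the seam is tight, and the face is within 1 mm of where it started. Releasing gently.

```bash
python3 -m crank '[{"tx":0,"ty":0,"tz":0,"wx":0,"wy":0,"wz":0,"hand":0},{"tx":0,"ty":0,"tz":0,"wx":0,"wy":0,"wz":0,"hand":0},{"tx":0,"ty":0,"tz":0,"wx":0,"wy":0,"wz":0,"hand":0.44},{"tx":0,"ty":0,"tz":0,"wx":0,"wy":0,"wz":0,"hand":0.46},{"tx":0,"ty":0,"tz":0,"wx":0,"wy":0,"wz":0,"hand":0.48},{"tx":0,"ty":0,"tz":0,"wx":0,"wy":0,"wz":0,"hand":0.5},{"tx":0,"ty":0,"tz":0,"wx":0,"wy":0,"wz":0,"hand":0.55},{"tx":0,"ty":0,"tz":0,"wx":0,"wy":0,"wz":0,"hand":0.6}]' 20
python3 -m crank '[{"tx":0,"ty":0,"tz":0,"wx":0,"wy":0,"wz":0,"hand":0.8},{"tx":0,"ty":0,"tz":0,"wx":0,"wy":0,"wz":0,"hand":1},{"tx":0,"ty":0,"tz":0,"wx":0,"wy":0,"wz":0,"hand":1},{"tx":0,"ty":0,"tz":0,"wx":0,"wy":0,"wz":0,"hand":1},{"tx":0,"ty":0,"tz":0,"wx":0,"wy":0,"wz":0,"hand":1},{"tx":0,"ty":0,"tz":0,"wx":0,"wy":0,"wz":0,"hand":1}]' 20
python3 - <<'E'
from geo import *
to(ctr+u*.18,-u,-o)
im,d,P=cloud("top"); l=((P-ctr)@np.array([ey,u,o]).T).reshape(-1,3)
t=l[(abs(l[:,2]-.019)<.005)&(abs(l[:,1])<.04)&(abs(l[:,0])<.09)]; t=t[abs(t[:,2]-np.median(t[:,2]))<.0025]
print("out face",len(t),np.percentile(t,[1,50,99],axis=0).round(4).tolist(),np.linalg.svd(t-t.mean(0),full_matrices=False)[2][2].round(3))
E
```

```text
time_s: 10.83
ee_pos: [0.5821, -0.0615, 0.0977]
ee_rot: [0.156, 0.92, -0.354, -0.059]
force: [0.8, -1.0, 0.4]
opening: 0.603
gripper_force: 0.0
time_s: 11.33
ee_pos: [0.5821, -0.0614, 0.0977]
ee_rot: [0.156, 0.92, -0.354, -0.059]
force: [0.5, 0.8, -0.7]
opening: 0.996
gripper_force: 0.0
t 11.3333 q [ 0.148  0.207  1.688 -0.637  1.628 -0.998] pos [ 0.5821 -0.0614  0.0977]
shift [0.0408 0.1172 0.1379] turn [0.06 0.06 0.16] in ey,u,o [-0.0003  0.1855  0.    ]
out face 903 [[-0.0791, -0.0392, 0.0167], [0.0001, -0.0005, 0.019], [0.069, 0.0393, 0.0214]] [-0.001  0.002 -1.   ]
```

Box seated, released and square. Retract up the slope, then close the fingers.

```bash
python3 -m crank '[{"tx":0.0022,"ty":0.0063,"tz":0.0074,"wx":0,"wy":0,"wz":0,"hand":1},{"tx":0.0033,"ty":0.0095,"tz":0.0112,"wx":0,"wy":0,"wz":0,"hand":1},{"tx":0.0044,"ty":0.0127,"tz":0.0149,"wx":0,"wy":0,"wz":0,"hand":1},{"tx":0.0044,"ty":0.0127,"tz":0.0149,"wx":0,"wy":0,"wz":0,"hand":1},{"tx":0.0044,"ty":0.0127,"tz":0.0149,"wx":0,"wy":0,"wz":0,"hand":1},{"tx":0.0044,"ty":0.0127,"tz":0.0149,"wx":0,"wy":0,"wz":0,"hand":1},{"tx":0.0044,"ty":0.0127,"tz":0.0149,"wx":0,"wy":0,"wz":0,"hand":1},{"tx":0.0044,"ty":0.0127,"tz":0.0200,"wx":0,"wy":0,"wz":0,"hand":1}]' 20
python3 -m crank '[{"tx":0,"ty":0,"tz":0.02,"wx":0,"wy":0,"wz":0,"hand":0},{"tx":0,"ty":0,"tz":0.02,"wx":0,"wy":0,"wz":0,"hand":0},{"tx":0,"ty":0,"tz":0.02,"wx":0,"wy":0,"wz":0,"hand":0},{"tx":0,"ty":0,"tz":0,"wx":0,"wy":0,"wz":0,"hand":0}]' 20
python3 - <<'E'
from geo import *
to(ctr+o*.12,-o,u)
im,d,P=cloud("top"); np.savez("/tmp/top5.npz",im=im,P=P)
K,T=cam("top")
l=((P-ctr)@np.array([ey,u,o]).T)
q=(im.max(2)<70)&(abs(l[...,0])<.06)&(abs(l[...,1])<.025)&(l[...,2]>.008)&(l[...,2]<.045)
n,lab,s,c=cv2.connectedComponentsWithStats(q.astype(np.uint8))
for i in range(1,n):
    if s[i,4]<4: continue
    # ray through centroid onto plane o = .019+.005
    r=T[:3,:3]@np.array([(c[i,0]-K[0,2])/K[0,0],(c[i,1]-K[1,2])/K[1,1],1]); p0=T[:3,3]
    k=((ctr+o*.024-p0)@o)/(r@o); p=p0+k*r; print(s[i,4],c[i].round(1),"ey,u",((p-ctr)@ey).round(4),((p-ctr)@u).round(4),"depth o max",np.percentile(l[lab==i][:,2],[50,95]).round(4))
E
```

```text
time_s: 12.05
ee_pos: [0.6142, 0.0322, 0.212]
ee_rot: [0.156, 0.92, -0.354, -0.059]
force: [-0.5, -0.5, -0.3]
opening: 1.001
gripper_force: 0.0
time_s: 12.38
ee_pos: [0.6147, 0.0318, 0.2764]
ee_rot: [0.157, 0.921, -0.353, -0.057]
force: [-0.2, 0.2, 0.5]
opening: 0.457
gripper_force: 0.0
t 12.3833 q [ 0.271  0.2    1.394 -0.631  1.937 -1.076] pos [0.6147 0.0318 0.2764]
shift [-0.0602 -0.1741 -0.0943] turn [ 84.99 -29.14   0.4 ] in ey,u,o [ 0.0002 -0.1933  0.0738]
10 [308.8 198.7] ey,u -0.0409 0.0046 depth o max [0.0223 0.0275]
11 [299.8 226.8] ey,u 0.0354 0.003 depth o max [0.0248 0.0306]
```

```bash
python3 -m crank '[{"tx":-0.0038,"ty":-0.0109,"tz":0,"wx":5.31,"wy":-1.82,"wz":0.02,"hand":0},{"tx":-0.0038,"ty":-0.0109,"tz":0,"wx":5.31,"wy":-1.82,"wz":0.02,"hand":0},{"tx":-0.0038,"ty":-0.0109,"tz":0,"wx":5.31,"wy":-1.82,"wz":0.02,"hand":0},{"tx":-0.0038,"ty":-0.0109,"tz":0,"wx":5.31,"wy":-1.82,"wz":0.02,"hand":0},{"tx":-0.0038,"ty":-0.0109,"tz":0,"wx":5.31,"wy":-1.82,"wz":0.02,"hand":0},{"tx":-0.0038,"ty":-0.0109,"tz":0,"wx":5.31,"wy":-1.82,"wz":0.02,"hand":0},{"tx":-0.0038,"ty":-0.0109,"tz":0,"wx":5.31,"wy":-1.82,"wz":0.02,"hand":0},{"tx":-0.0038,"ty":-0.0109,"tz":0,"wx":5.31,"wy":-1.82,"wz":0.02,"hand":0}]' 20
python3 -m crank '[{"tx":-0.0038,"ty":-0.0109,"tz":-0.0118,"wx":5.31,"wy":-1.82,"wz":0.02,"hand":0},{"tx":-0.0038,"ty":-0.0109,"tz":-0.0118,"wx":5.31,"wy":-1.82,"wz":0.02,"hand":0},{"tx":-0.0038,"ty":-0.0109,"tz":-0.0118,"wx":5.31,"wy":-1.82,"wz":0.02,"hand":0},{"tx":-0.0038,"ty":-0.0109,"tz":-0.0118,"wx":5.31,"wy":-1.82,"wz":0.02,"hand":0},{"tx":-0.0038,"ty":-0.0109,"tz":-0.0118,"wx":5.31,"wy":-1.82,"wz":0.02,"hand":0},{"tx":-0.0038,"ty":-0.0109,"tz":-0.0118,"wx":5.31,"wy":-1.82,"wz":0.02,"hand":0},{"tx":-0.0038,"ty":-0.0109,"tz":-0.0118,"wx":5.31,"wy":-1.82,"wz":0.02,"hand":0},{"tx":-0.0038,"ty":-0.0109,"tz":-0.0118,"wx":5.31,"wy":-1.82,"wz":0.02,"hand":0}]' 20
python3 -m crank '[{"tx":0,"ty":0,"tz":0,"wx":0,"wy":0,"wz":0,"hand":0},{"tx":0,"ty":0,"tz":0,"wx":0,"wy":0,"wz":0,"hand":0}]' 20
python3 - <<'E'
from geo import *
to(ctr+o*.12,-o,u)
im,d,P=cloud("wrist"); np.savez("/tmp/w5.npz",im=im,P=P,d=d); cv2.imwrite("pics/w5.png",im[:,:,::-1])
E
```

```text
time_s: 13.1
ee_pos: [0.5835, -0.0563, 0.2717]
ee_rot: [0.165, 0.986, 0.027, 0.005]
force: [-0.2, 0.1, 0.3]
opening: 0.0
gripper_force: 0.0
time_s: 13.77
ee_pos: [0.5531, -0.1442, 0.1767]
ee_rot: [0.149, 0.901, 0.402, 0.067]
force: [0.2, 0.4, 0.4]
opening: 0.002
gripper_force: 0.0
time_s: 13.93
ee_pos: [0.5527, -0.1443, 0.1748]
ee_rot: [0.151, 0.902, 0.4, 0.064]
force: [-0.4, 0.3, -0.3]
opening: -0.002
gripper_force: 0.0
t 13.9333 q [-0.666  0.028  1.785  0.776  1.65  -1.972] pos [ 0.5527 -0.1443  0.1748]
shift [0.0018 0.002  0.0073] turn [ 0.08 -0.33 -0.16] in ey,u,o [-0.001   0.0071  0.003 ]
```

View pics/w5.png

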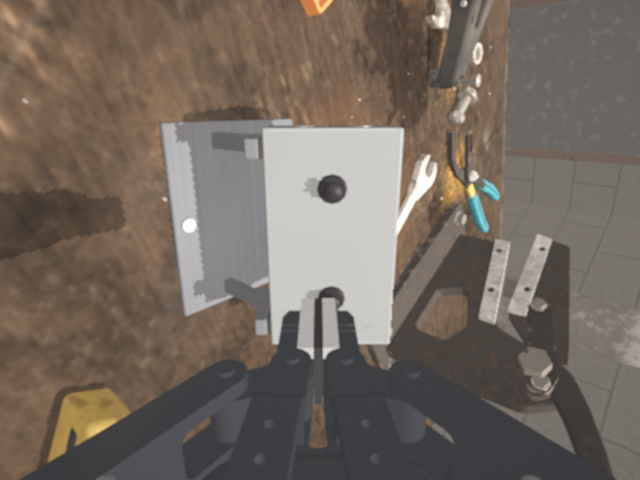

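The wrist view shows both rivets, at (333,188) and (331,297, partly behind the fingertips). The box is square in the stand. Now locate the heads.

```bash
python3 - <<'E'
from geo import *
z=np.load("/tmp/w5.npz"); im,P=z["im"],z["P"]
l=(P-ctr)@np.array([ey,u,o]).T
f=l[130:330,275:390].reshape(-1,3); f=f[abs(f[:,2]-.019)<.006]; c=np.median(f[:,2]); f=f[abs(f[:,2]-c)<.0015]
n=np.linalg.svd(f-f.mean(0),full_matrices=False)[2][2]; print("back face o",c.round(4),"n",n.round(4),"y,u range",np.percentile(f,[.5,99.5],axis=0).round(4).tolist())
g=im.max(2)
for r in (slice(165,215),slice(278,302)):
    s=(r,slice(305,365)); q=(g[s]<85)&(l[s][...,2]>c+.0015)&(l[s][...,2]<c+.02); t=l[s][q]; top=t[t[:,2]>np.percentile(t[:,2],60)]
    print(q.sum(),"head ey,u,o",np.median(t,axis=0).round(4),"top o above face",(np.percentile(t[:,2],[90,98])-c).round(4),"top at",np.median(top,axis=0).round(4),"ext",np.percentile(top,[2,98],axis=0).round(4).tolist())
s=env.state(); print("tcp",((s["ee_pos"]-ctr)@np.array([ey,u,o]).T).round(4))
E
```

```text
back face o 0.0185 n [-1.3e-03  1.0e-04  1.0e+00] y,u range [[-0.064, -0.0352, 0.0171], [0.0702, 0.0418, 0.0199]]
438 head ey,u,o [0.0368 0.001  0.0224] top o above face [0.0112 0.0118] top at [0.0348 0.001  0.0292] ext [[0.0299, -0.0032, 0.028], [0.0402, 0.005, 0.0306]]
158 head ey,u,o [-0.0363  0.0024  0.021 ] top o above face [0.0035 0.0081] top at [-0.0358  0.0023  0.0217] ext [[-0.0411, -0.005, 0.0212], [-0.0323, 0.0093, 0.0268]]
tcp [ 0.0006 -0.0056  0.1175]
```

```bash
python3 -m crank '[{"tx":-0.0016,"ty":0.0083,"tz":-0.0053,"wx":0,"wy":0,"wz":0,"hand":0},{"tx":-0.0016,"ty":0.0083,"tz":-0.0053,"wx":0,"wy":0,"wz":0,"hand":0},{"tx":-0.0016,"ty":0.0083,"tz":-0.0053,"wx":0,"wy":0,"wz":0,"hand":0},{"tx":-0.0016,"ty":0.0083,"tz":-0.0053,"wx":0,"wy":0,"wz":0,"hand":0},{"tx":-0.0016,"ty":0.0083,"tz":-0.0053,"wx":0,"wy":0,"wz":0,"hand":0},{"tx":-0.0016,"ty":0.0083,"tz":-0.0053,"wx":0,"wy":0,"wz":0,"hand":0},{"tx":-0.0016,"ty":0.0083,"tz":-0.0053,"wx":0,"wy":0,"wz":0,"hand":0},{"tx":-0.0016,"ty":0.0083,"tz":-0.0053,"wx":0,"wy":0,"wz":0,"hand":0}]' 20
python3 -m crank '[{"tx":0,"ty":0,"tz":0,"wx":0,"wy":0,"wz":0,"hand":0},{"tx":0,"ty":0,"tz":0,"wx":0,"wy":0,"wz":0,"hand":0}]' 20
cat > m.py <<'E'
from geo import *
s=env.state(); f=s["force"]; L=np.array([ey,u,o]); print("t",s["time_s"],"tcp ey,u,o mm",(1e3*L@(s["ee_pos"]-ctr)).round(1),"F",(L@f).round(1))
E
python3 m.py
python3 - <<'E'
from geo import *
im,d,P=cloud("wrist"); np.savez("/tmp/w6.npz",im=im,P=P,d=d); cv2.imwrite("pics/w6.png",im[:,:,::-1])
E
python3 m.py
```

```text
time_s: 14.65
ee_pos: [0.5402, -0.0764, 0.1335]
ee_rot: [0.149, 0.902, 0.4, 0.065]
force: [-0.4, -0.1, -1.1]
opening: -0.001
gripper_force: 0.0
time_s: 14.82
ee_pos: [0.5403, -0.0769, 0.1338]
ee_rot: [0.149, 0.902, 0.4, 0.065]
force: [-0.6, 0.1, 0.5]
opening: 0.002
gripper_force: 0.0
t 14.8167 tcp ey,u,o mm [34.8  2.4 45.2] F [0.6 0.3 0.4]
t 14.8667 tcp ey,u,o mm [34.4  2.4 45.7] F [-0.4 -0.   0.4]
```

View pics/w6.png

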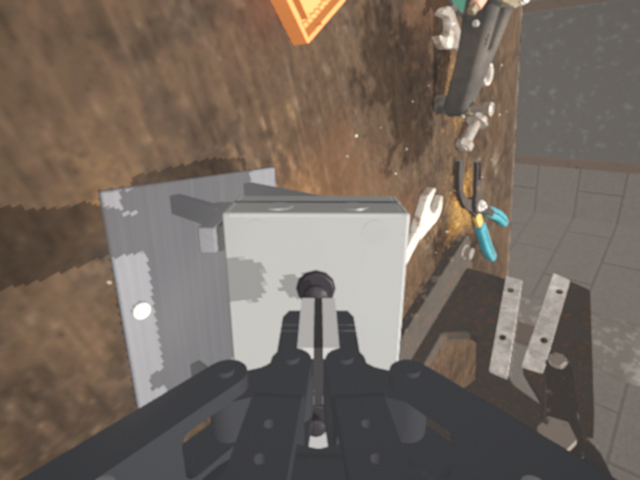

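The fingertip is lined up with the head at (315,286), 15 mm above it. Approach, then press in 1 mm steps while watching the force.

```bash
python3 -m crank '[{"tx":0.0002,"ty":0.0005,"tz":-0.0023,"wx":0,"wy":0,"wz":0,"hand":0},{"tx":0.0005,"ty":0.0014,"tz":-0.0013,"wx":0,"wy":0,"wz":0,"hand":0},{"tx":0.0005,"ty":0.0014,"tz":-0.0013,"wx":0,"wy":0,"wz":0,"hand":0},{"tx":0.0005,"ty":0.0014,"tz":-0.0013,"wx":0,"wy":0,"wz":0,"hand":0},{"tx":0.0005,"ty":0.0014,"tz":-0.0013,"wx":0,"wy":0,"wz":0,"hand":0},{"tx":0.0005,"ty":0.0014,"tz":-0.0013,"wx":0,"wy":0,"wz":0,"hand":0},{"tx":0,"ty":0,"tz":0,"wx":0,"wy":0,"wz":0,"hand":0}]' 20 >/dev/null; python3 m.py
python3 -m crank '[{"tx":0.0002,"ty":0.0007,"tz":-0.0007,"wx":0,"wy":0,"wz":0,"hand":0},{"tx":0.0002,"ty":0.0007,"tz":-0.0007,"wx":0,"wy":0,"wz":0,"hand":0},{"tx":0,"ty":0,"tz":0,"wx":0,"wy":0,"wz":0,"hand":0}]' >/dev/null; python3 m.py
python3 -m crank '[{"tx":0.0002,"ty":0.0007,"tz":-0.0007,"wx":0,"wy":0,"wz":0,"hand":0},{"tx":0.0002,"ty":0.0007,"tz":-0.0007,"wx":0,"wy":0,"wz":0,"hand":0},{"tx":0,"ty":0,"tz":0,"wx":0,"wy":0,"wz":0,"hand":0}]' >/dev/null; python3 m.py
```

```text
t 15.45 tcp ey,u,o mm [34.5  1.  33.4] F [-0.1 -0.9  0.3]
t 15.7 tcp ey,u,o mm [34.5  1.  31.7] F [0.1 0.6 0.2]
t 15.95 tcp ey,u,o mm [34.6  0.9 29.7] F [0.1 0.6 0.4]
```

```bash
python3 -m crank '[{"tx":0.0002,"ty":0.0007,"tz":-0.0007,"wx":0,"wy":0,"wz":0,"hand":0},{"tx":0,"ty":0,"tz":0,"wx":0,"wy":0,"wz":0,"hand":0}]' >/dev/null; python3 m.py
python3 -m crank '[{"tx":0.0002,"ty":0.0007,"tz":-0.0007,"wx":0,"wy":0,"wz":0,"hand":0},{"tx":0,"ty":0,"tz":0,"wx":0,"wy":0,"wz":0,"hand":0}]' >/dev/null; python3 m.py
python3 -m crank '[{"tx":0.0002,"ty":0.0007,"tz":-0.0007,"wx":0,"wy":0,"wz":0,"hand":0},{"tx":0,"ty":0,"tz":0,"wx":0,"wy":0,"wz":0,"hand":0}]' >/dev/null; python3 m.py
python3 -m crank '[{"tx":0.0002,"ty":0.0007,"tz":-0.0007,"wx":0,"wy":0,"wz":0,"hand":0},{"tx":0,"ty":0,"tz":0,"wx":0,"wy":0,"wz":0,"hand":0}]' >/dev/null; python3 m.py
```

```text
t 16.1167 tcp ey,u,o mm [34.5  1.  29. ] F [ 0.8 -0.5  5.6]
t 16.2833 tcp ey,u,o mm [34.5  1.  28. ] F [ 0.6 -0.   6.5]
t 16.45 tcp ey,u,o mm [34.5  0.9 26.9] F [-0.  -0.1  6.5]
t 16.6167 tcp ey,u,o mm [34.5  0.9 25.9] F [-0.6  0.4  6.1]
```

```bash
python3 -m crank '[{"tx":0.0002,"ty":0.0007,"tz":-0.0007,"wx":0,"wy":0,"wz":0,"hand":0},{"tx":0,"ty":0,"tz":0,"wx":0,"wy":0,"wz":0,"hand":0}]' >/dev/null; python3 m.py
python3 -m crank '[{"tx":0.0002,"ty":0.0007,"tz":-0.0007,"wx":0,"wy":0,"wz":0,"hand":0},{"tx":0,"ty":0,"tz":0,"wx":0,"wy":0,"wz":0,"hand":0}]' >/dev/null; python3 m.py
python3 -m crank '[{"tx":0.0001,"ty":0.0004,"tz":-0.0003,"wx":0,"wy":0,"wz":0,"hand":0},{"tx":0,"ty":0,"tz":0,"wx":0,"wy":0,"wz":0,"hand":0}]' >/dev/null; python3 m.py
```

```text
t 16.7833 tcp ey,u,o mm [34.6  0.9 24.9] F [-0.3  1.   5.7]
t 16.95 tcp ey,u,o mm [34.6  0.9 23.9] F [-1.   0.8  6.8]
t 17.1167 tcp ey,u,o mm [34.6  0.9 23.4] F [0.3 0.8 6.7]
```

```bash
python3 -m crank '[{"tx":0.0001,"ty":0.0004,"tz":-0.0003,"wx":0,"wy":0,"wz":0,"hand":0},{"tx":0,"ty":0,"tz":0,"wx":0,"wy":0,"wz":0,"hand":0}]' >/dev/null; python3 m.py
python3 -m crank '[{"tx":0.0001,"ty":0.0004,"tz":-0.0003,"wx":0,"wy":0,"wz":0,"hand":0},{"tx":0,"ty":0,"tz":0,"wx":0,"wy":0,"wz":0,"hand":0}]' >/dev/null; python3 m.py
```

```text
t 17.2833 tcp ey,u,o mm [34.5  1.  23.3] F [ 0.6  0.5 11.6]
t 17.45 tcp ey,u,o mm [34.5  1.  23.1] F [ 0.7 -1.3 16.2]
```

Bottomed out after about 6 mm of travel, with force rising at no further motion. A final nudge, then back off and go to the other pin (-76 mm along the box).

```bash
python3 -m crank '[{"tx":0.0001,"ty":0.0004,"tz":-0.0003,"wx":0,"wy":0,"wz":0,"hand":0},{"tx":0,"ty":0,"tz":0,"wx":0,"wy":0,"wz":0,"hand":0}]' >/dev/null; python3 m.py
python3 -m crank '[{"tx":-0.0020,"ty":-0.0059,"tz":0.0056,"wx":0,"wy":0,"wz":0,"hand":0},{"tx":-0.0020,"ty":-0.0059,"tz":0.0056,"wx":0,"wy":0,"wz":0,"hand":0},{"tx":-0.0020,"ty":-0.0059,"tz":0.0056,"wx":0,"wy":0,"wz":0,"hand":0},{"tx":0.0180,"ty":-0.0062,"tz":0,"wx":0,"wy":0,"wz":0,"hand":0},{"tx":0.0180,"ty":-0.0062,"tz":0,"wx":0,"wy":0,"wz":0,"hand":0},{"tx":0.0180,"ty":-0.0062,"tz":0,"wx":0,"wy":0,"wz":0,"hand":0},{"tx":0.0180,"ty":-0.0062,"tz":0,"wx":0,"wy":0,"wz":0,"hand":0},{"tx":0,"ty":0,"tz":0,"wx":0,"wy":0,"wz":0,"hand":0}]' >/dev/null; python3 m.py
python3 - <<'E'
from geo import *
im,d,P=cloud("wrist"); l=(P-ctr)@np.array([ey,u,o]).T
for nm,y in (("a",.035),("b",-.041)):
    q=(im.max(2)<85)&(abs(l[...,0]-y)<.013)&(abs(l[...,1])<.014)&(l[...,2]>.02)&(l[...,2]<.034)
    t=l[q]; print(nm,q.sum(),np.percentile(t,[5,50,95],axis=0).round(4).tolist() if q.sum() else "")
E
python3 m.py
```

```text
t 17.6167 tcp ey,u,o mm [34.4  1.1 22.9] F [ 3.1 -1.5 21. ]
t 18.2833 tcp ey,u,o mm [-43.5   0.7  47.1] F [ 0.1  0.5 -0.1]
a 1244 [[0.0281, -0.005, 0.0202], [0.0353, 0.0012, 0.0216], [0.0419, 0.0086, 0.0242]]
b 802 [[-0.0436, -0.005, 0.0202], [-0.0382, 0.0013, 0.0216], [-0.0334, 0.0084, 0.0293]]
t 18.3333 tcp ey,u,o mm [-42.1   0.6  46.9] F [ 0.1  0.1 -0. ]
```

Pin one now stands 5.5 mm off the face, which is home; the other is still proud. Pressing the second.

```bash
python3 -m crank '[{"tx":0.0007,"ty":0.0021,"tz":-0.0020,"wx":0,"wy":0,"wz":0,"hand":0},{"tx":0.0007,"ty":0.0021,"tz":-0.0020,"wx":0,"wy":0,"wz":0,"hand":0},{"tx":0.0007,"ty":0.0021,"tz":-0.0020,"wx":0,"wy":0,"wz":0,"hand":0},{"tx":0.0007,"ty":0.0021,"tz":-0.0020,"wx":0,"wy":0,"wz":0,"hand":0},{"tx":0.0007,"ty":0.0021,"tz":-0.0020,"wx":0,"wy":0,"wz":0,"hand":0},{"tx":0,"ty":0,"tz":0,"wx":0,"wy":0,"wz":0,"hand":0}]' >/dev/null; python3 m.py
python3 -m crank '[{"tx":0.0002,"ty":0.0007,"tz":-0.0007,"wx":0,"wy":0,"wz":0,"hand":0},{"tx":0.0002,"ty":0.0007,"tz":-0.0007,"wx":0,"wy":0,"wz":0,"hand":0},{"tx":0.0002,"ty":0.0007,"tz":-0.0007,"wx":0,"wy":0,"wz":0,"hand":0},{"tx":0,"ty":0,"tz":0,"wx":0,"wy":0,"wz":0,"hand":0}]' >/dev/null; python3 m.py
python3 -m crank '[{"tx":0.0002,"ty":0.0007,"tz":-0.0007,"wx":0,"wy":0,"wz":0,"hand":0},{"tx":0.0002,"ty":0.0007,"tz":-0.0007,"wx":0,"wy":0,"wz":0,"hand":0},{"tx":0,"ty":0,"tz":0,"wx":0,"wy":0,"wz":0,"hand":0}]' >/dev/null; python3 m.py
python3 -m crank '[{"tx":0.0002,"ty":0.0007,"tz":-0.0007,"wx":0,"wy":0,"wz":0,"hand":0},{"tx":0.0002,"ty":0.0007,"tz":-0.0007,"wx":0,"wy":0,"wz":0,"hand":0},{"tx":0,"ty":0,"tz":0,"wx":0,"wy":0,"wz":0,"hand":0}]' >/dev/null; python3 m.py
```

```text
t 18.8333 tcp ey,u,o mm [-40.8   0.9  31.3] F [0.3 0.8 0.9]
t 19.1667 tcp ey,u,o mm [-41.2   0.9  28.9] F [0.7 0.4 1.9]
t 19.4167 tcp ey,u,o mm [-41.2   0.9  27.1] F [0.9 1.2 4.9]
t 19.6667 tcp ey,u,o mm [-41.1   0.9  25.1] F [ 0.5 -0.2  6.1]
```

```bash
python3 -m crank '[{"tx":0.0002,"ty":0.0007,"tz":-0.0007,"wx":0,"wy":0,"wz":0,"hand":0},{"tx":0.0001,"ty":0.0004,"tz":-0.0003,"wx":0,"wy":0,"wz":0,"hand":0},{"tx":0,"ty":0,"tz":0,"wx":0,"wy":0,"wz":0,"hand":0}]' >/dev/null; python3 m.py
python3 -m crank '[{"tx":0.0001,"ty":0.0004,"tz":-0.0003,"wx":0,"wy":0,"wz":0,"hand":0},{"tx":0,"ty":0,"tz":0,"wx":0,"wy":0,"wz":0,"hand":0}]' >/dev/null; python3 m.py
python3 -m crank '[{"tx":0.0001,"ty":0.0004,"tz":-0.0003,"wx":0,"wy":0,"wz":0,"hand":0},{"tx":0,"ty":0,"tz":0,"wx":0,"wy":0,"wz":0,"hand":0}]' >/dev/null; python3 m.py
python3 -m crank '[{"tx":0.0001,"ty":0.0004,"tz":-0.0003,"wx":0,"wy":0,"wz":0,"hand":0},{"tx":0,"ty":0,"tz":0,"wx":0,"wy":0,"wz":0,"hand":0}]' >/dev/null; python3 m.py
```

```text
t 19.9167 tcp ey,u,o mm [-41.1   0.8  23.6] F [-0.5  0.2  6.9]
t 20.0833 tcp ey,u,o mm [-41.1   0.9  23.3] F [1.1 0.4 9.4]
t 20.25 tcp ey,u,o mm [-41.2   1.   23.1] F [ 1.7  0.6 13.4]
t 20.4167 tcp ey,u,o mm [-41.2   1.   23. ] F [ 2.6 -1.2 17.8]
```

The second pin bottoms at the same depth (23 mm) with rising force. Back off 10 cm and check.

```bash
python3 -m crank '[{"tx":0.0001,"ty":0.0004,"tz":-0.0003,"wx":0,"wy":0,"wz":0,"hand":0},{"tx":0,"ty":0,"tz":0,"wx":0,"wy":0,"wz":0,"hand":0}]' >/dev/null; python3 m.py
python3 -m crank '[{"tx":-0.0010,"ty":-0.0030,"tz":0.0028,"wx":0,"wy":0,"wz":0,"hand":0},{"tx":-0.0040,"ty":-0.0118,"tz":0.0112,"wx":0,"wy":0,"wz":0,"hand":0},{"tx":-0.0040,"ty":-0.0118,"tz":0.0112,"wx":0,"wy":0,"wz":0,"hand":0},{"tx":-0.0040,"ty":-0.0118,"tz":0.0112,"wx":0,"wy":0,"wz":0,"hand":0},{"tx":-0.0040,"ty":-0.0118,"tz":0.0112,"wx":0,"wy":0,"wz":0,"hand":0},{"tx":-0.0040,"ty":-0.0118,"tz":0.0112,"wx":0,"wy":0,"wz":0,"hand":0},{"tx":-0.0040,"ty":-0.0118,"tz":0.0112,"wx":0,"wy":0,"wz":0,"hand":0},{"tx":0,"ty":0,"tz":0,"wx":0,"wy":0,"wz":0,"hand":0}]' >/dev/null; python3 m.py
python3 - <<'E'
from geo import *
im,d,P=cloud("wrist"); cv2.imwrite("pics/w7.png",im[:,:,::-1]); l=(P-ctr)@np.array([ey,u,o]).T
m=(abs(l[...,0])<.07)&(abs(l[...,1])<.04)&(abs(l[...,2]-.0185)<.003)&(im.min(2)>110); f=l[m]; c=np.median(f[:,2]); print("face",c.round(4),"n",np.linalg.svd(f-f.mean(0),full_matrices=False)[2][2].round(4))
for nm,y in (("1",.035),("2",-.041)):
    q=(im.max(2)<85)&(abs(l[...,0]-y)<.013)&(abs(l[...,1])<.014)&(l[...,2]>c+.0015)&(l[...,2]<.034)
    t=l[q]; print(nm,q.sum(),"top above face",(np.percentile(t[:,2],[90,97])-c).round(4) if q.sum() else "")
E
```

```text
t 20.5833 tcp ey,u,o mm [-41.3   1.   22.9] F [ 4.2 -2.7 22.8]
t 21.25 tcp ey,u,o mm [-41.8   1.1 128.4] F [-0.5  0.7 -0.3]
face 0.0185 n [ 1.2e-03  5.0e-04 -1.0e+00]
1 495 top above face [0.0054 0.0061]
2 353 top above face [0.0053 0.0057]
```

View pics/w7.png

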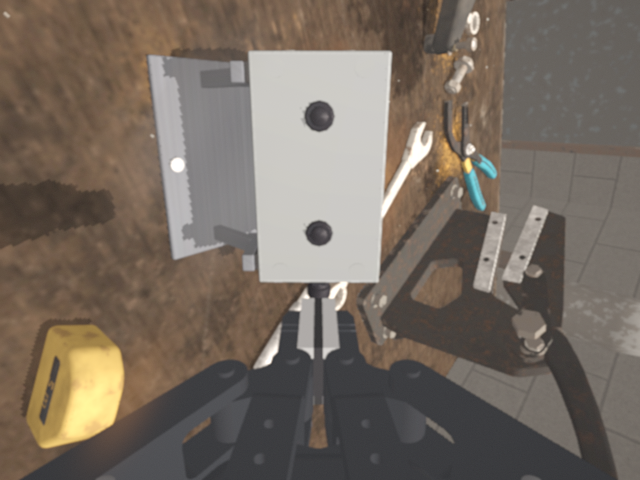

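Both heads, at (319,116) and (319,233), are down on their collars at about 5.5 mm. The box is square in the stand and the arm is clear.

```bash
python3 -c "
from bench import env
print(env.job_done())"
```

```text
the job is handed in; nothing more can be done
None
```

The box is turned over and back squarely in the stand with the rivets facing out, both pins measure fully home, and the job is handed in; no verdict came back.

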